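# Stack the cold cases and take the top one's surface temperature

### The arm

A 6-joint arm with a two-finger parallel gripper is mounted at the origin on a cart in front of the work surface, level with it; the furniture and walls round the work are solid. World frame = base frame: x ahead of the robot, y to its left, z up, the work surface at z = 0. Lengths are in mm, angles in degrees, forces in N, time in s.
With the tool pointing down it reaches from about 250 to 775 mm from the base axis. Payload 4 kg.
Tool frame: the origin (TCP) lies midway between the tips of the shut fingers; the grasp point (between the pads) lies hold_point_z behind it (hold_point_z is the distance from the TCP to the grasp point, in mm); z points along the fingers, y is the line along which they close (so a half turn about z gives the same grasp; the last joint's range is limited). The gripper opens to 85 mm and grips with 20 to 120 N. Pads are 22 mm wide; open, the fingers measure 114 mm over their backs; the gripper's body (76 mm by 85 mm) begins 54 mm behind the grasp point. The pads swing forward as they close: fully open they stand 13 mm farther back than shut.
Start: joints at [69.781, 4.996, 78.535, -0, 96.463, -5.907], TCP at [135.974, 532.944, 231.341] pointing down, gripper open.
Joint ranges: [-177.83, 177.83], [-43.37, 116.18], [15.69, 146.23], [-61.86, 241.86], [9.47, 152.12], [-147.06, 147.06]. Speed limits (degrees/s): [159.86, 159.86, 180, 180, 180, 180].

### API

Orientations are given as [roll, pitch, yaw] about the fixed x, y, z axes, in that order (R = Rz(yaw) Ry(pitch) Rx(roll)).
In Python, from station import move_ptp, move_linear, movej, grip, dwell, inverse_kinematics, get_state, camera, get_calibration, MotionError, finish_job, hold_point_z gives the robot as it stands. The module is installed in compiled form; this text tells all that it offers. Calls block until the motion is done:
- move_ptp(position, orientation): joint-space move of the TCP to a pose.
- move_linear(position, orientation=None, v=150): straight line of the TCP; orientation=None keeps the orientation; v is the mean speed in mm/s.
- movej(angles): joint-space move.
- grip(opening, grasp_force=None): finger opening in mm; grasp_force is the grip in N (None keeps the last); returns when the fingers have stopped.
- dwell(seconds).
- inverse_kinematics(position, orientation): joint angles nearest the present ones, or None.
- get_state(): the state.
- camera(name): name is "side" or "top"; returns (picture, depth): 400x640x3 uint8, blue, green, red; 400x640 float32, mm along the optical axis (not along the pixel's ray), 0 where there is no reading.
- get_calibration(name): a dict with "mtx" (3x3 intrinsics, pixels), "extrinsics" (4x4, takes a point from camera to world coordinates). Camera axes: x right, y up, looking along -z (the intrinsics and any distortion apply to the point x, -y, -z); pixel columns grow to the right and rows downward; lengths in mm; the calibration is good to about 2 mm. A picture is of the moment at which its call begins. get_calibration takes no time and is no camera call.
A pose or a line that the arm cannot do raises MotionError and nothing moves.
- finish_job(): hands the job in; it is judged then, once.
The state is a dict: "clock": time; "joint_positions": joint angles; "qvel": joint speeds; "joint_efforts": joint torques, N m; "tcp_pos": TCP position; "tool_rot": TCP orientation; "wrist_force": force on the tool from outside, world axes, zero at the start; "moment": the same for the moment, N m; "finger_gap": finger opening in mm; "finger_force": force on a finger pad.
Only numpy, scipy, OpenCV 4.12 (cv2) and the standard library are available. Lean on these libraries where they do the work, as an engineer would, in place of code of your own. Each camera call takes 0.05 s, during which the arm holds its last target. There are 200 camera calls.

### The job

Stack the two closed blue cases squarely, edges flush, on the green case where it stands: first the plain blue case, then the one with the red spot on top, spot up, setting each down without dropping it. Then lift the yellow contact thermometer out of its stand and press its sprung tip lightly, about half way in, onto the red spot, with the thermometer upright. Finish while still holding it pressed there; do not shift the green case or disturb the beaker, petri dish and pen.

Things in the scene. Friction and masses are not known exactly. Their poses are not given: they have to be found in the camera images.
- bottom_case: green closed case, the foot of the column, loose, about 0.7 kg, 90 x 62 x 34 mm, origin at the centre of its underside, x along its 90 mm length, z up; plain vertical sides, grasp across the 62 mm width
- plain_case: blue closed case with a pale flat lid without a spot, 0.15 to 0.31 kg, 90 x 62 x 34 mm, origin at the centre of its underside, x along its 90 mm length, z up; plain vertical sides, grasp across the 62 mm width
- spot_case: blue closed case with a pale flat lid that bears the red spot, 0.15 to 0.31 kg, 90 x 62 x 34 mm, origin at the centre of its underside, x along its 90 mm length, z up; plain vertical sides, grasp across the 62 mm width
- spot (a point): centre of the red spot (12 mm across, in a 24 mm black ring) on the lid of spot_case, 22 mm from the lid's centre along the case's +x, at the lid's top face
- probe_stand: fixed aluminium stand, block 56 x 56 x 66 mm with an upright 20 mm bore right through, two low flanges on its +x and -x sides (84 mm overall); origin at the centre of its underside on the worktop
- probe: yellow thermometer, about 0.14 kg, upright in the stand. Origin: end of the unpressed tip, on the axis; z up the handle. Copper tip 7 mm across to z = 15 mm, steel barrel 14 mm across to 60, black collar 32 mm across, 60 to 65 (rests on the stand), square handle 24 x 24 mm, 65 to 145, faces across x and y, screen on -x. Grasp at z = 105 to 110; lift straight up, 60 mm is in the bore
- plunger (a joint): how far the sprung tip is pressed into the thermometer, 0 to 0.010 m; the spring takes 1 N to start and 0.4 N more per mm (3 N at 5 mm, 5 N fully in, where it stops hard)
- probe_point (a point): the end of the sprung tip (moves up with it)
- beaker: small glass beaker, 56 mm across, 71 mm high, origin at the centre of its underside; leave alone
- petri_dish: glass petri dish, 88 mm across, 14 mm high, origin at the centre of its underside; leave alone
- marker_pen: red and white marker pen, 17 x 135 x 16 mm, lying along its y; origin at the centre of its underside; leave alone

How it is judged:
By the outcome, as a careful person would: the job done as asked, in the order asked, and still so for the second after the job is handed in, while the arm keeps its last pose, push and grip.
It also fails if it takes over 72 s, if anything falls off the work surface, if the arm or the gripper's body presses on something with over 40 N, if the wrist force passes 120 N, or if a joint passes its speed limit or range.

## Working session

There is one attempt and no reset: what is moved stays moved. The work goes in short steps, each a Python script; the robot and the scene stay as the last script left them, time stands still between calls to the robot, and variables do not carry over. Pictures are saved under pics/ and viewed, at most 12 in all, crops included, and the job is handed in when it is done.

```bash
mkdir -p pics; python3 - <<'E'
from station import *
import cv2,numpy as np
for n in("top","side"):
    p,d=camera(n); cv2.imwrite(f"pics/{n}0.png",p); np.savez(f"{n}0.npz",p=p,d=d)
    c=get_calibration(n); print(n,c)
print(get_state()); print(hold_point_z)
E
```

```text
top {'mtx': array([[500.82173383,   0.        , 324.99334146],
       [  0.        , 500.82173383, 205.46097594],
       [  0.        ,   0.        ,   1.        ]]), 'extrinsics': array([[ 1.29434478e-02,  9.98673610e-01, -4.98346014e-02,
         4.34634434e+02],
       [-9.99912934e-01,  1.27993536e-02, -3.20950046e-03,
        -1.19087256e+02],
       [-2.56739273e-03,  4.98718045e-02,  9.98752327e-01,
         1.85844087e+03],
       [ 0.00000000e+00,  0.00000000e+00,  0.00000000e+00,
         1.00000000e+00]])}
side {'mtx': array([[425.29452567,   0.        , 319.1923141 ],
       [  0.        , 425.29452567, 195.47362569],
       [  0.        ,   0.        ,   1.        ]]), 'extrinsics': array([[ 9.44306676e-01,  2.45163539e-01, -2.19498840e-01,
         2.48625261e+02],
       [-3.28807429e-01,  6.76505252e-01, -6.58958511e-01,
        -9.43082699e+02],
       [-1.30604827e-02,  6.94431770e-01,  7.19440018e-01,
         9.48005640e+02],
       [ 0.00000000e+00,  0.00000000e+00,  0.00000000e+00,
         1.00000000e+00]])}
{'clock': 0.1, 'joint_positions': array([ 6.97798005e+01,  5.03580070e+00,  7.86154645e+01, -5.47284390e-04,
        9.64640663e+01, -5.90512914e+00]), 'qvel': array([-0.13292734, -0.08077037, -0.13900337,  0.04086503,  0.05304558,
        0.01259085]), 'joint_efforts': array([ 2.28725636e-03, -3.53017545e+01, -3.14216924e+01, -2.46056624e-05,
        7.89159851e-03,  1.72144479e-05]), 'tcp_pos': array([135.82188487, 532.50232018, 230.25284799]), 'tool_rot': array([-1.79885225e+02, -1.13244392e-02,  1.65684857e+02]), 'wrist_force': array([-0.38021116, -0.45056822, -0.3110445 ]), 'moment': array([-0.03534426,  0.02992598,  0.02516917]), 'finger_force': 0.0, 'finger_gap': 85.0845201644311}
18.700000000000003
```

View pics/top0.png

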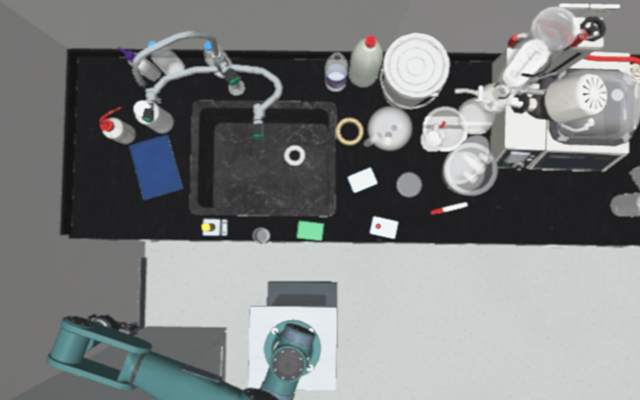

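View pics/side0.png

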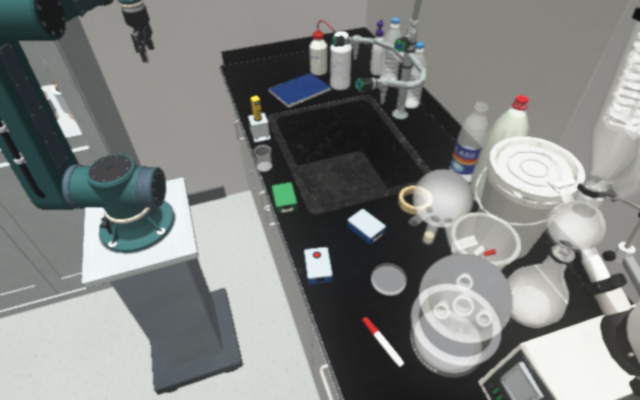

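Top view: stand ~(213,227), green (310,231), spot case (384,227), plain case (362,180), beaker (262,235), petri (409,184), pen (450,208). Enlarging the relevant regions.

```bash
python3 - <<'E'
import cv2,numpy as np
t=np.load("top0.npz")["p"];s=np.load("side0.npz")["p"]
f=lambda im,x,y,w,h,k:cv2.resize(im[y:y+h,x:x+w],None,fx=k,fy=k,interpolation=cv2.INTER_CUBIC)
a=f(t,200,160,130,90,6)[:, :]; b=f(t,290,160,130,90,6)
A=np.vstack([f(t,195,215,70,30,10),f(t,290,165,70,30,10)*0+0])[:300]
cv2.imwrite("pics/tc.png",np.vstack([cv2.resize(f(t,196,212,80,30,10),(800,300)),f(t,290,212,80,30,10)][:1]+[f(t,292,166,114,72,7)[:,:798].copy() if False else cv2.resize(f(t,292,168,120,72,6),(800,300),interpolation=cv2.INTER_AREA)]) if False else f(t,290,164,114,78,7))
cv2.imwrite("pics/sc.png",f(s,240,85,160,200,3))
E
```

```text
(no output)
```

View pics/tc.png

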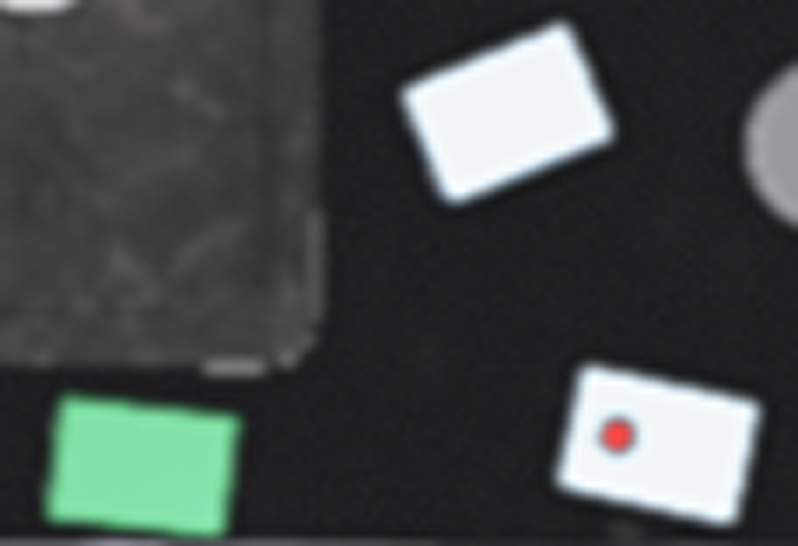

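View pics/sc.png

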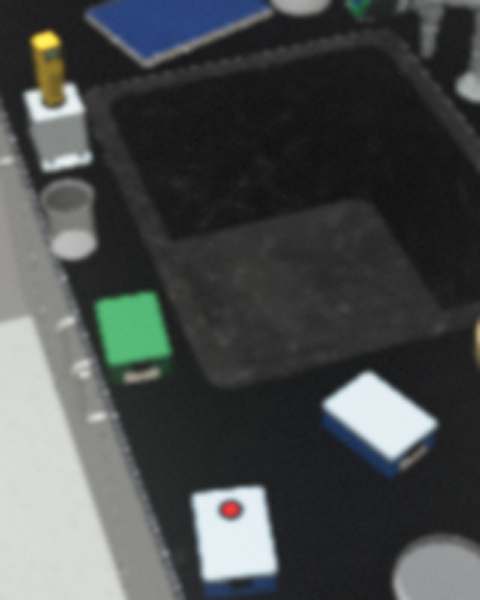

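Crops: both blue cases' pale lids, green lid and red spot are crisp; spot is on the left (+y) end of its case, while the stand and yellow handle are at about (290,130) in the side image. Measuring with back-projection.

```bash
cat > h.py <<'E'
from station import *
import cv2,numpy as np
K=8
def ray(n,uv,z):
    c=get_calibration(n);M=c["mtx"];E=c["extrinsics"]
    uv=np.asarray(uv,float).reshape(-1,2)
    d=np.c_[(uv[:,0]-M[0,2])/M[0,0],-(uv[:,1]-M[1,2])/M[1,1],-np.ones(len(uv))]@E[:3,:3].T
    o=E[:3,3]; return (o+d*((z-o[2])/d[:,2])[:,None])[:,:2]
def blob(p,kind,box):
    x,y,w,h=box;im=cv2.resize(p[y:y+h,x:x+w],None,fx=K,fy=K,interpolation=cv2.INTER_CUBIC).astype(int)
    b,g,r=im[...,0],im[...,1],im[...,2]
    m={"white":(r>135)|((r>150)),"green":(g-r>45)&(g>95),"red":(r-g>70),"yellow":(r-b>60)&(g-b>40),"grey":(r>130)&(b>120)}[kind].astype(np.uint8)
    m=cv2.morphologyEx(m,cv2.MORPH_CLOSE,np.ones((3,3)))
    cs,_=cv2.findContours(m,cv2.RETR_EXTERNAL,cv2.CHAIN_APPROX_NONE)
    c=max(cs,key=cv2.contourArea).reshape(-1,2)
    return (c+.5)/K-.5+[x,y]
def rect(n,p,kind,box,z):
    w=ray(n,blob(p,kind,box),z).astype(np.float32)
    (cx,cy),(a,b),t=cv2.minAreaRect(w)
    if a<b: a,b,t=b,a,t+90
    m=cv2.moments(w.reshape(-1,1,2))
    return np.round([m["m10"]/m["m00"],m["m01"]/m["m00"],cx,cy,a,b,(t+90)%180-90],1)
E
python3 - <<'E'
from h import *
P={n:np.load(n+"0.npz") for n in("top","side")}
B={"top":dict(green=("green",(292,216,40,30)),plain=("white",(342,162,42,36)),spotc=("white",(364,212,40,30))),
"side":dict(green=("green",(265,178,40,35)),plain=("white",(340,203,50,40)),spotc=("white",(298,240,40,42)))}
for n in B:
    for k,(c,b) in B[n].items(): print(n,k,rect(n,P[n]["p"],c,b,34))
for n,b in(("top",(364,212,40,30)),("side",(298,240,40,42))): print(n,"spot",rect(n,P[n]["p"],"red",b,34))
print("handle top cam z151",rect("top",P["top"]["p"],"yellow",(196,215,35,25),151), "stand66",rect("top",P["top"]["p"],"grey",(196,215,35,25),66))
s=blob(P["side"]["p"],"yellow",(245,90,25,35)); print("side handle px",s.min(0),s.max(0),"top at 151",ray("side",s,151).mean(0))
t=P["top"]["p"];s=P["side"]["p"]
f=lambda im,x,y,w,h,k:cv2.resize(im[y:y+h,x:x+w],None,fx=k,fy=k,interpolation=cv2.INTER_CUBIC)
cv2.imwrite("pics/st.png",np.hstack([f(t,196,214,36,30,11)[:330],f(s,240,90,36,60,9)[:330]*0,]) if 0 else np.hstack([cv2.copyMakeBorder(f(t,196,214,36,30,11),0,220,0,0,0),f(s,240,90,36,55,10)]))
for n in("top","side"): print(n,[ (tuple(q),float(P[n]["d"][q[1],q[0]])) for q in ([(206,227),(311,231),(362,180),(218,227)] if n=="top" else [(256,100),(284,195),(366,225)])])
E
```

```text
top green [434.5 -59.2 434.3 -59.5  96.3  67.   83.9]
top plain [ 621.7 -247.4  621.7 -247.3   95.4   66.4  -66.9]
top spotc [ 449.6 -327.3  449.5 -327.5   95.3   65.9   78.2]
side green [429.3 -62.9 429.3 -62.9  96.4  65.1  83.8]
side plain [ 616.5 -250.7  616.5 -250.5   91.9   64.8  -66.9]
side spotc [ 444.5 -330.7  444.6 -330.5   93.3   63.8   78.3]
top spot [ 454.2 -306.   454.2 -305.9   13.7   13.2  -89.3]
side spot [ 449.6 -307.   449.6 -307.1   14.9   14.2   70.3]
handle top cam z151 [441.7 292.2 442.6 290.   38.4  25.7 -83.4] stand66 [442.4 289.6 442.8 292.8  63.1  59.9 -89.4]
side handle px [249.6875  94.6875] [260.1875 119.0625] top at 151 [429.60864791 242.98367156]
top [((206, 227), 1703.452880859375), ((311, 231), 1817.4571533203125), ((362, 180), 1839.4998779296875), ((218, 227), 1788.46875)]
side [((256, 100), 1421.626220703125), ((284, 195), 1273.268310546875), ((366, 225), 1190.781494140625)]
```

View pics/st.png

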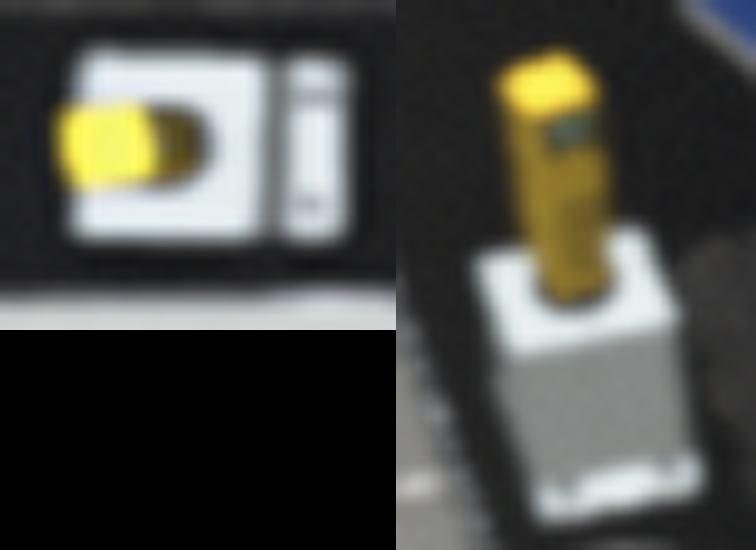

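Handle's screen faces the side camera, so the stand's x points about along world +y. Both cameras agree on yaw and differ by a constant (5,3.5) mm, so I'll use the mean and correct the placing by a relative look afterwards. Picking the plain case.

```bash
cat >> h.py <<'E'
def down(p,yaw,z,v=60): move_linear([p[0],p[1],z],[180,0,yaw],v=v)
def st(s=""):
    q=get_state();print(s,round(q["clock"],2),np.round(q["tcp_pos"],1),np.round(q["tool_rot"],1),"F",np.round(q["wrist_force"],1),"gap",round(q["finger_gap"],1),"ff",round(q["finger_force"],1));return q
def setdown(z0,f=3,step=1.0,n=8):
    "lower in small steps from z0 until wrist z force rises by f N"
    dwell(.2);F0=get_state()["wrist_force"][2];z=z0
    for i in range(n):
        z-=step;p=get_state()["tcp_pos"]; move_linear([T[0],T[1],z],v=20);dwell(.08)
        F=get_state()["wrist_force"][2]
        if F-F0>f: break
    print("touch at",z,round(F-F0,1)); return z
T=[0,0]
E
python3 - <<'E'
import h; from h import *
p=[619,-249]; yaw=113.1
st()
grip(85,30)
move_ptp([p[0],p[1],200],[180,0,yaw]); st()
down(p,yaw,40,150); down(p,yaw,1,60); st("at")
grip(40,35); st("gripped")
down(p,yaw,50,80); dwell(.2); st("lift")
g=[432,-61]; gy=83.85
move_ptp([g[0],g[1],80],[180,0,gy]); dwell(.2); st("over")
h.T[:]=g
down(g,gy,40,60); setdown(40); st("down")
E
```

```text
0.1 [135.8 532.5 230.3] [-179.9   -0.   165.7] F [-0.4 -0.5 -0.3] gap 85.1 ff 0.0
 3.53 [ 619.4 -248.   200.2] [180.   -0.  113.2] F [-0.4 -1.  -0.4] gap 84.8 ff 0.0
at 5.55 [ 619.2 -249.1    1.1] [180.    0.  113.1] F [ 0.4 -0.4  1.4] gap 84.9 ff 0.0
gripped 5.89 [ 619.5 -249.3    1.9] [1.799e+02 1.000e-01 1.131e+02] F [ 0.2 -0.1  2.8] gap 61.4 ff 41.3
lift 6.86 [ 618.5 -248.7   49. ] [-1.799e+02 -1.000e-01  1.131e+02] F [ 0.8  0.7 -3. ] gap 61.0 ff 40.8
over 8.1 [432.9 -61.7  80.1] [180.    0.   83.8] F [-0.5 -0.  -2.8] gap 61.5 ff 40.7
touch at 35.0 7.3
down 10.78 [432.  -61.   35.8] [180.    0.   83.9] F [-4.   1.3  5.3] gap 61.1 ff 41.6
```

```bash
cat >> h.py <<'E'
def look(tag,items):
    for n in("top","side"):
        p,d=camera(n); cv2.imwrite(f"pics/{n}_{tag}.png",p); np.savez(f"{n}_{tag}.npz",p=p,d=d)
        for k,b,z in items[n]:
            try: print(n,k,rect(n,p,k,b,z))
            except Exception as e: print(n,k,e)
E
python3 - <<'E'
from h import *
g=[432,-61]; gy=83.85
grip(85); down(g,gy,90,120); move_ptp([380,180,250],[180,0,90]); dwell(.3); st()
look("p1",dict(top=[("white",(288,212,44,28),68)],side=[("white",(262,168,50,45),68),]))
f=lambda im,x,y,w,h,k:cv2.resize(im[y:y+h,x:x+w],None,fx=k,fy=k,interpolation=cv2.INTER_CUBIC)
t=cv2.imread("pics/top_p1.png");s=cv2.imread("pics/side_p1.png")
cv2.imwrite("pics/p1c.png",np.hstack([cv2.copyMakeBorder(f(t,288,210,46,36,8),0,192,0,0,0),f(s,260,165,48,60,8)]))
E
```

```text
13.19 [380.1 179.3 249.3] [-179.9    0.    89.9] F [ 0.1  0.1 -0.4] gap 84.9 ff 0.0
top white [435.6 -59.1 434.6 -59.3  95.6  67.3  83.8]
side white [430.2 -63.1 430.1 -63.   95.2  63.9  83.6]
```

View pics/p1c.png

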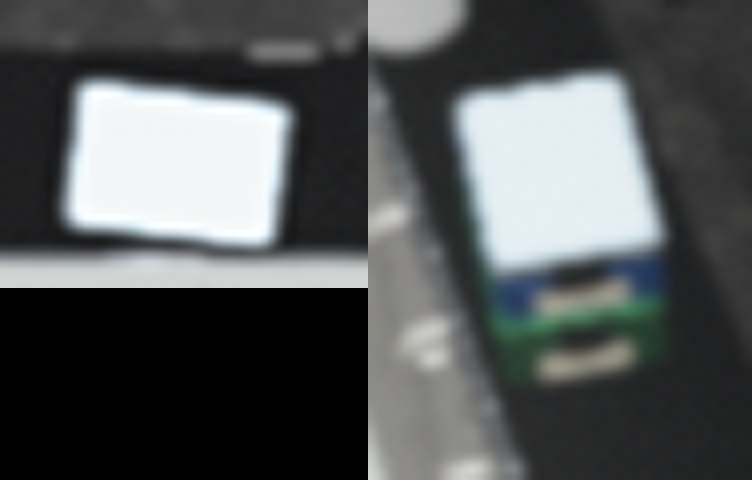

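Plain case is flush within ~1 mm in both views, same yaw. Now the spot case.

```bash
python3 - <<'E'
import h; from h import *
p=[447,-329]; yaw=78.25
move_ptp([p[0],p[1],150],[180,0,yaw])
down(p,yaw,40,150); down(p,yaw,1,60)
grip(40,35); st("gripped")
down(p,yaw,130,120); dwell(.1); st("lift")
g=[431.6,-61]; gy=83.8; h.T[:]=g
move_ptp([g[0],g[1],120],[180,0,gy]); dwell(.2); st("over")
down(g,gy,73,60); setdown(73,f=2.5,step=.7); st("down")
grip(85); down(g,gy,125,120); move_ptp([380,180,260],[180,0,90]); dwell(.3); st()
look("p2",dict(top=[("white",(288,210,44,28),102),("red",(288,212,44,28),102)],side=[("white",(262,153,50,45),102),("red",(262,153,50,45),102)]))
f=lambda im,x,y,w,h,k:cv2.resize(im[y:y+h,x:x+w],None,fx=k,fy=k,interpolation=cv2.INTER_CUBIC)
t=cv2.imread("pics/top_p2.png");s=cv2.imread("pics/side_p2.png")
cv2.imwrite("pics/p2c.png",np.hstack([cv2.copyMakeBorder(f(t,288,210,46,36,8),0,272,0,0,0),f(s,260,150,48,70,8)]))
t0=np.load("top0.npz")["p"]
E
```

```text
gripped 17.21 [ 447.4 -329.4    1.8] [1.799e+02 1.000e-01 7.830e+01] F [0.  0.3 2.9] gap 61.3 ff 40.8
lift 18.53 [ 446.4 -328.5  128.7] [-1.799e+02 -1.000e-01  7.830e+01] F [-0.1  0.  -1.7] gap 61.6 ff 40.4
over 19.77 [432.  -62.1 120.1] [180.    0.   83.7] F [ 0.5 -0.6 -2.4] gap 61.6 ff 40.4
touch at 68.79999999999998 7.2
down 22.91 [431.8 -61.1  69.8] [180.    0.   83.8] F [-2.1  1.4  5. ] gap 61.5 ff 41.3
 25.27 [380.2 179.3 259.4] [-179.9    0.    89.9] F [0.5 0.9 0.5] gap 85.0 ff 0.0
top white [438.2 -58.6 436.1 -59.8  95.7  63.8  84.3]
top red [437.4 -38.1 437.3 -38.2  13.9  13.  -44.2]
side white [424.9 -53.2 421.2 -42.8 134.1  86.   83.8]
side red [433.2 -38.9 433.2 -39.2  14.   13.   70. ]
```

View pics/p2c.png

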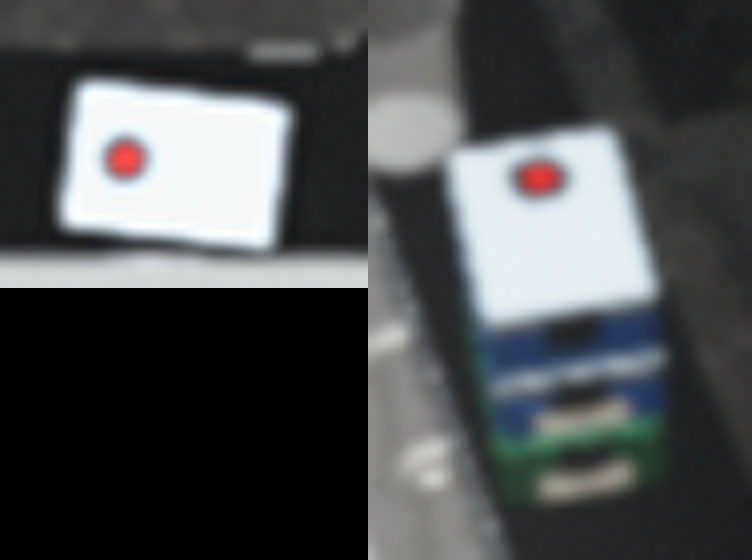

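Stack is flush; spot at about (434.1,-38.9,102). Locating the probe more exactly and grasping it.

```bash
python3 - <<'E'
from h import *
print(ray("top",(205.5,226.8),151),ray("top",(210.95,226.6),66),ray("side",(254.95,98.05),151))
# handle yaw: bright yellow top face only
for n,b in(("top",(196,215,25,25)),("side",(245,90,25,20))):
    p=np.load(n+"0.npz")["p"];x,y,w,hh=b
    im=cv2.resize(p[y:y+hh,x:x+w],None,fx=8,fy=8,interpolation=cv2.INTER_CUBIC).astype(int)
    m=((im[...,2]>(190))&(im[...,2]-im[...,0]>60)).astype(np.uint8)
    c=max(cv2.findContours(m,0,cv2.CHAIN_APPROX_NONE)[0],key=cv2.contourArea).reshape(-1,2)
    ww=ray(n,(c+.5)/8-.5+[x,y],151).astype(np.float32);print(n,cv2.minAreaRect(ww))
E
```

```text
[[441.79500885 292.703247  ]] [[443.11847287 293.7102043 ]] [[438.4854349  289.54803023]]
top ((441.7794494628906, 292.90570068359375), (25.2877140045166, 27.286540985107422), 2.9406590461730957)
side ((436.6788330078125, 288.8984375), (25.964616775512695, 28.731754302978516), 13.684428215026855)
```

```bash
python3 - <<'E'
import h; from h import *
p=[439.2,291]; yaw=91.5
move_ptp([p[0],p[1],230],[180,0,yaw]); dwell(.1)
down(p,yaw,150,150); down(p,yaw,93,60); dwell(.1); a=st("at")
grip(15,40); dwell(.2); st("gripped")
down(p,yaw,172,60); dwell(.3); st("lift")
move_ptp([434.1,-38.9,220],[180,0,yaw]); dwell(.5); st("over")
look("p3",dict(top=[],side=[("red",(262,153,50,45),102)]))
f=lambda im,x,y,w,h,k:cv2.resize(im[y:y+h,x:x+w],None,fx=k,fy=k,interpolation=cv2.INTER_CUBIC)
s=cv2.imread("pics/side_p3.png")
cv2.imwrite("pics/p3c.png",f(s,235,90,100,100,6))
E
```

```text
at 27.94 [439.6 291.2  93.7] [179.9  -0.   91.5] F [-0.2  0.2 -0.3] gap 84.9 ff 0.0
gripped 28.72 [439.4 291.   93.2] [180.   -0.   91.5] F [0.6 0.4 2.1] gap 24.9 ff 36.9
lift 30.48 [439.1 291.  171.8] [-180.     0.    91.5] F [ 0.1 -0.  -1.6] gap 24.9 ff 36.8
over 32.24 [434.2 -38.7 220. ] [-180.    -0.    91.5] F [-0.3 -0.8 -1.9] gap 24.9 ff 36.8
side red [433.2 -38.9 433.2 -38.9  13.9  13.2 -72.3]
```

View pics/p3c.png

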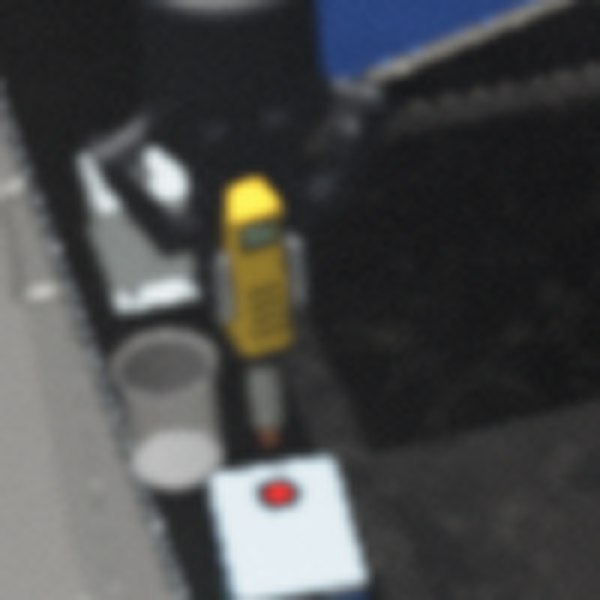

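Crop shows the probe held upright, its copper tip at crop (268,444), red spot at (278,492). Checking the tip against the spot, with the same camera.

```bash
python3 - <<'E'
from h import *
for v in(440,446):print(ray("side",(235+268/6-.42,90+v/6-.42),132.8))
st()
down([434.1,-38.9],91.5,196,60); dwell(.5); st("low")
p,d=camera("side"); cv2.imwrite("pics/s4.png",p)
cv2.imwrite("pics/p4c.png",cv2.resize(p[140:185,255:305],None,fx=12,fy=12,interpolation=cv2.INTER_CUBIC))
E
```

```text
[[431.97164855 -33.99858821]]
[[430.81771897 -38.17015353]]
 32.34 [434.1 -38.8 220. ] [-180.    -0.    91.5] F [-0.3  0.2 -2.1] gap 25.0 ff 36.8
low 33.39 [434.2 -38.9 196.1] [180.    0.   91.5] F [-1.  -0.4 -1.8] gap 24.6 ff 36.8
```

View pics/p4c.png

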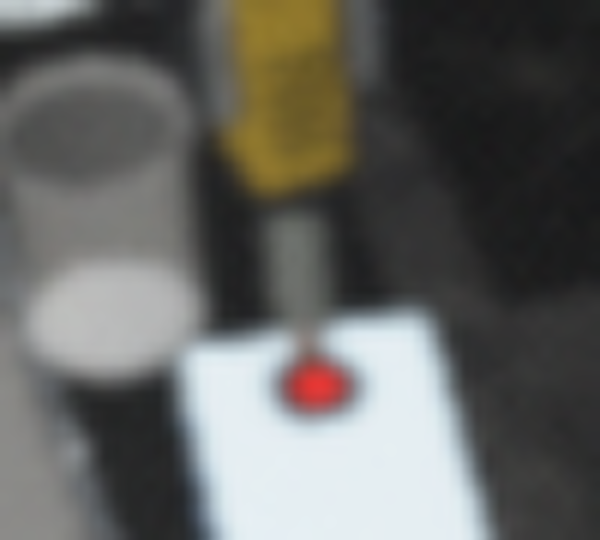

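```bash
python3 - <<'E'
from h import *
c=get_calibration("side");M=c["mtx"];R=np.linalg.inv(c["extrinsics"])
for X in([433.2,-38.9,102],[433.2,-38.9,109],[433.2,-38.9,124],[433.2,-38.9,145],[433.2,-38.9,165]):
    q=R[:3,:3]@np.array(X)+R[:3,3];u=M[0,0]*q[0]/-q[2]+M[0,2];v=-M[1,1]*q[1]/-q[2]+M[1,2]
    print(X,np.round([(u-255+.5)*12,(v-140+.5)*12]))
p=cv2.imread("pics/s4.png");im=cv2.resize(p[140:185,255:305],None,fx=12,fy=12,interpolation=cv2.INTER_CUBIC).astype(int)
for y in(230,250,270,290,310): 
    r=im[y,220:360].sum(1);bg=np.median(r[:30]);m=r>(r[40:110].max()+bg)/2;i=np.where(m[30:120])[0]+250;print(y,i.min(),i.max(),i.mean())
E
```

```text
[433.2, -38.9, 102] [317. 387.]
[433.2, -38.9, 109] [315. 366.]
[433.2, -38.9, 124] [310. 320.]
[433.2, -38.9, 145] [303. 254.]
[433.2, -38.9, 165] [297. 190.]
230 265 322 293.5
250 267 323 295.0
270 268 327 297.5
290 269 329 299.0
310 274 339 306.5
```

Barrel sits ~1.7 mm to the left (−x) of the spot's axis; shift x by that, then press with force feedback.

```bash
python3 - <<'E'
from h import *
s=[435.7,-39.2]
def F():
    a=[]
    for _ in range(8): dwell(.04);q=get_state();a.append([*q["wrist_force"],*q["tcp_pos"]])
    return np.mean(a,0)
down(s,91.5,193,40); dwell(.4); F0=F(); print(F0.round(2))
z=193
while z>181:
    z-=1; down(s,91.5,z,15); dwell(.15); f=F(); d=f-F0; print(z,f[3:].round(1),d[:3].round(2))
    if d[2]>2.7: break
st()
p,_=camera("side"); cv2.imwrite("pics/s5.png",p)
cv2.imwrite("pics/p5c.png",cv2.resize(p[140:200,255:305],None,fx=10,fy=10,interpolation=cv2.INTER_CUBIC))
E
```

```text
[-3.1000e-01 -5.0000e-02 -1.4100e+00  4.3570e+02 -3.9200e+01  1.9303e+02]
192 [435.7 -39.2 192. ] [ 0.45 -0.19  0.02]
191 [435.7 -39.2 191. ] [ 0.02  0.11 -0.19]
190 [435.7 -39.2 190. ] [ 0.41  0.13 -0.05]
189 [435.8 -39.2 189.1] [ 0.68 -0.23  1.1 ]
188 [435.8 -39.2 188.1] [ 0.87 -0.12  1.54]
187 [435.7 -39.2 187. ] [ 1.11 -0.15  1.93]
186 [435.7 -39.2 186. ] [ 1.3  -0.34  2.2 ]
185 [435.7 -39.2 185. ] [ 1.49 -0.67  2.67]
184 [435.7 -39.2 184. ] [ 1.44 -0.64  3.27]
 41.02 [435.7 -39.2 184. ] [180.   -0.   91.5] F [ 1.4 -0.9  2.3] gap 25.1 ff 36.9
```

View pics/p5c.png

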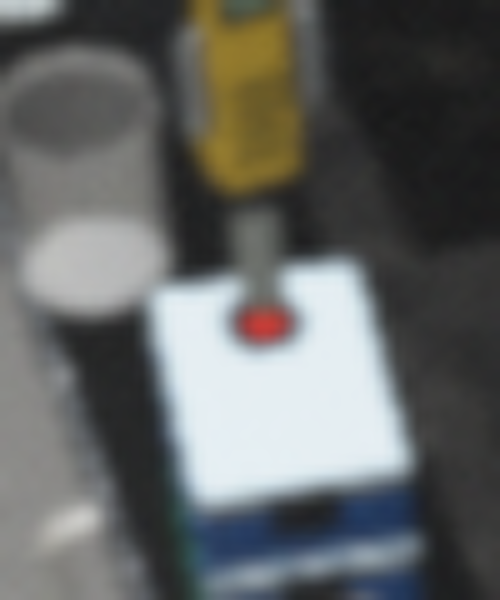

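```bash
python3 - <<'E'
import cv2,numpy as np
a=cv2.imread("pics/side_p2.png").astype(int);b=cv2.imread("pics/s5.png").astype(int)
for p in(a,b):
    print("R-G");print((p[...,2]-p[...,1])[167:177,277:287]);print("G");print(p[167:177,277:287,1])
E
```

```text
R-G
[[-10 -12 -13 -12 -12 -13 -15 -15 -16 -16]
 [-16 -15 -15 -16 -15 -14 -15 -11 -10 -10]
 [-15 -14 -11  -8  -5  -8 -12 -15 -10 -10]
 [-14  -8  14  45  61  49  14  -9 -14 -10]
 [-13  11  75 133 152 133  70   6 -14 -12]
 [-11  18  95 154 167 148  86  12 -13 -12]
 [-13   2  50 101 113  89  37  -1 -14 -11]
 [-14 -12  -1  16  22   9  -6 -13 -13  -9]
 [ -9 -13 -14 -11 -11 -13 -14 -12  -9  -8]
 [ -9  -9 -10 -11 -10  -9  -9  -9  -9  -9]]
G
[[128 143 148 152 161 178 200 216 219 221]
 [201 211 209 203 201 209 224 233 236 236]
 [226 217 202 185 174 182 203 225 234 237]
 [213 176 141 116 107 112 144 188 223 235]
 [190 127  80  67  64  68  90 143 201 231]
 [186 119  68  56  58  59  78 131 195 230]
 [205 146  93  71  71  80 104 156 209 232]
 [224 193 155 134 134 149 171 203 228 236]
 [234 228 215 202 205 215 223 230 236 237]
 [238 237 234 232 232 235 236 237 237 238]]
R-G
[[ -9  -8  -5  -4  -4  -7 -13 -15 -16 -15]
 [-14 -13  -9  -6  -4  -7 -12 -15 -10  -9]
 [-14 -13  -7  -2   0  -3 -11 -14 -12 -10]
 [-13  -9   7  20  24  22   6 -10 -15 -10]
 [-12   5  50  81  87  82  50   4 -13 -12]
 [-11  15  80 124 134 120  73  12 -13 -13]
 [-14   2  45  91 102  83  36  -4 -14 -10]
 [-15 -12  -2  15  20   9  -5 -13 -13  -9]
 [ -9 -13 -12 -12 -12 -13 -14 -12 -10  -9]
 [ -9  -9  -9 -11 -10  -9  -9  -8  -9  -9]]
G
[[125 132 124 113 113 129 171 206 219 220]
 [193 184 149 121 114 134 185 225 235 236]
 [220 194 147 116 110 124 173 216 234 237]
 [210 163 114  98  95 100 132 185 224 236]
 [189 126  79  73  76  73  91 143 202 230]
 [186 117  68  62  62  64  78 131 194 230]
 [203 145  92  73  73  78 105 157 210 232]
 [225 193 156 133 133 149 171 202 228 236]
 [234 228 214 202 206 217 224 229 236 238]
 [237 237 234 233 233 235 236 236 237 238]]
```

```bash
python3 - <<'E'
from h import *
c=get_calibration("side");M=c["mtx"];E=c["extrinsics"]
p,d=camera("side"); ds=[d]+[camera("side")[1] for _ in range(5)]; d=np.median(ds,0)
def pts(m):
    v,u=np.where(m);D=d[v,u]
    X=np.c_[(u-M[0,2])/M[0,0]*D,-(v-M[1,2])/M[1,1]*D,-D]@E[:3,:3].T+E[:3,3]
    return u,v,X
q=p.astype(int);roi=np.zeros(d.shape,bool);roi[140:158,272:287]=1
m=roi&((q[...,2]-q[...,0])>60)&((q[...,1]-q[...,0])>40)
u,v,X=pts(m);o=np.median(X,0);print("handle",o.round(1),len(X),"sd",X.std(0).round(1))
for r in range(140,160):
    k=v==r
    if k.any(): print(r,u[k].min(),u[k].max(),np.median(X[k],0).round(1))
roi[:]=0;roi[178:186,278:290]=1
print("lid",np.median(pts(roi)[2],0).round(1),pts(roi)[2].std(0).round(1))
roi[:]=0;roi[160:167,279:282]=1
u,v,X=pts(roi)
for r in range(160,167): print(r,X[v==r].round(1).tolist())
b=[]
for X in([435,-51,163],[435,-38.9,102],[435,-38.9,112],[435,-46,112]):
    pass
E
```

```text
handle [432.9 -49.4 194.5] 127 sd [ 6.5  2.6 17.5]
140 275 276 [425.4 -49.4 229.9]
141 275 276 [425.1 -49.1 226.3]
142 275 282 [434.2 -50.  220.5]
143 276 283 [435.4 -49.4 216.9]
144 276 283 [435.3 -49.2 213.1]
145 276 283 [434.8 -49.3 210.3]
146 276 283 [434.5 -49.4 206.8]
147 276 282 [432.9 -49.4 203.5]
148 276 282 [432.6 -49.2 200. ]
149 276 282 [432.2 -48.9 197.3]
150 277 283 [434.7 -50.  192.9]
151 277 283 [434.4 -49.3 189. ]
152 276 283 [432.8 -49.5 185.9]
153 276 283 [432.4 -49.7 182.8]
154 275 283 [430.8 -49.9 178.2]
155 275 283 [430.3 -48.8 173.8]
156 276 283 [431.8 -49.4 170.4]
157 276 282 [429.5 -49.6 167.4]
lid [429.2 -80.7 101.7] [9.7 9.6 0.8]
160 [[428.5, -51.9, 159.7], [431.0, -53.8, 160.6], [433.9, -53.6, 159.5]]
161 [[430.4, -41.1, 146.5], [432.6, -44.3, 148.4], [435.7, -43.3, 146.7]]
162 [[429.9, -42.1, 143.6], [432.5, -43.6, 144.2], [435.4, -43.5, 143.2]]
163 [[429.6, -42.1, 139.9], [432.2, -43.5, 140.3], [434.9, -44.2, 140.1]]
164 [[429.3, -42.3, 136.4], [431.9, -43.3, 136.5], [434.8, -43.4, 135.6]]
165 [[429.1, -41.2, 131.7], [431.5, -43.8, 133.1], [434.5, -43.6, 132.1]]
166 [[428.9, -41.0, 127.8], [431.1, -44.3, 129.9], [434.0, -44.6, 129.2]]
```

Depth gives the probe axis at y ≈ −37.1 against the spot at −38.9 (same camera), upright. Lift off, shift 1.8 mm, press again.

```bash
python3 - <<'E'
from h import *
s=[435.7,-39.2]
def F():
    a=[]
    for _ in range(8): dwell(.04);a.append(get_state()["wrist_force"])
    return np.mean(a,0)
down(s,91.5,193,30); s[1]-=1.8; down(s,91.5,193,20); dwell(.4); F0=F()
down(s,91.5,188,15); down(s,91.5,184.2,10); dwell(.5); print((F()-F0).round(2)); st()
look("end",dict(top=[],side=[]))
c=get_calibration("side");M=c["mtx"];E=c["extrinsics"]
p=cv2.imread("pics/side_end.png");d=np.load("side_end.npz")["d"]
for r in(146,150,154,163,165):
    u=np.arange(277,283);D=d[r,u];X=np.c_[(u-M[0,2])/M[0,0]*D,-(r-M[1,2])/M[1,1]*D,-D]@E[:3,:3].T+E[:3,3];print(r,X.round(0).tolist())
f=cv2.resize(p[120:210,245:325],None,fx=6,fy=6,interpolation=cv2.INTER_CUBIC)
t=cv2.imread("pics/top_end.png")[150:250,190:470]
cv2.imwrite("pics/endc.png",np.hstack([f[:,:480],np.vstack([cv2.resize(t,(320,114)),np.zeros((426,320,3),np.uint8)])]))
E
```

```text
[ 1.23 -0.13  3.02]
 44.66 [435.8 -41.  184.2] [180.    0.   91.5] F [1.5 0.2 2.6] gap 25.1 ff 37.0
146 [[427.0, -53.0, 211.0], [430.0, -52.0, 210.0], [433.0, -52.0, 209.0], [435.0, -52.0, 208.0], [438.0, -51.0, 207.0], [441.0, -52.0, 206.0]]
150 [[426.0, -53.0, 198.0], [428.0, -56.0, 199.0], [432.0, -51.0, 194.0], [435.0, -51.0, 194.0], [438.0, -49.0, 191.0], [440.0, -50.0, 191.0]]
154 [[425.0, -53.0, 184.0], [428.0, -52.0, 182.0], [430.0, -51.0, 181.0], [433.0, -54.0, 182.0], [436.0, -53.0, 181.0], [439.0, -51.0, 178.0]]
163 [[455.0, 117.0, -0.0], [458.0, 117.0, -2.0], [429.0, -45.0, 143.0], [432.0, -45.0, 142.0], [434.0, -47.0, 142.0], [438.0, -44.0, 139.0]]
165 [[452.0, 105.0, 1.0], [456.0, 108.0, -2.0], [429.0, -43.0, 133.0], [431.0, -45.0, 135.0], [435.0, -43.0, 132.0], [437.0, -47.0, 134.0]]
```

View pics/endc.png

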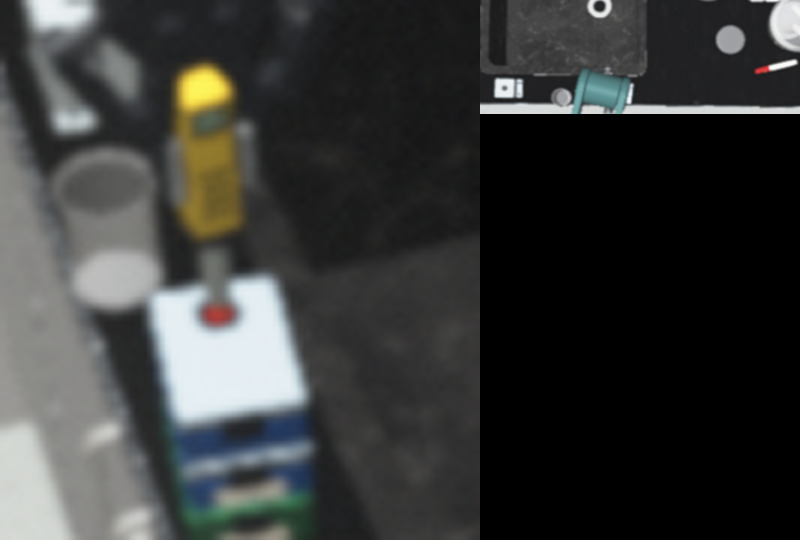

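The picture shows the probe upright with its tip on the spot (crop 218,315). The press force is 3.0 N, the stack is flush and the other items are undisturbed.

```bash
python3 -c "
from station import *
print(finish_job())"
```

```text
the job is handed in; nothing more can be done
None
```

The job is handed in at about 45 s of the 72 s allowed: the two blue cases are stacked flush on the green one to within about 1 mm, spot up, and the thermometer is held upright on the red spot at about 3 N, roughly half way in.

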